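Find the tight spot of a board slide, back off and set the brake

ROBOT

A 6-joint arm with a two-finger parallel gripper is mounted at the origin on the work surface. World frame = base frame: x ahead of the robot, y to its left, z up, the work surface at z = 0. Lengths are in m, angles in rad, forces in N, time in s.
With the tool pointing down it reaches from about 0.25 to 0.775 m from the base axis. Payload 4 kg.
Tool frame: the origin (TCP) lies between the finger pads; the fingertips stand arm.tip_extent ahead of it and the grasp point (between the pads) lies 8 mm behind it (arm.tip_extent is the distance from the TCP to the fingertips, in m); z points along the fingers, y is the line along which they close (so a half turn about z gives the same grasp; the last joint's range is limited). The gripper opens to 94 mm and grips with 3 to 60 N. Pads are 16 mm wide; open, the fingers measure 119 mm over their backs; the gripper's body (75 mm by 177 mm) begins 78 mm behind the grasp point.
Start: joints at [1.175, 0.087, 1.371, -0, 1.684, -0.103], TCP at [0.159, 0.527, 0.217] pointing down, gripper open.
Joint ranges: [-3.1, 3.1], [-0.76, 2.03], [0.27, 2.55], [-1.08, 4.22], [0.17, 2.65], [-2.57, 2.57]. Speed limits (rad/s): [2.79, 2.79, 3.14, 3.14, 3.14, 3.14].

INTERFACE

Orientations are given as [roll, pitch, yaw] about the fixed x, y, z axes, in that order (R = Rz(yaw) Ry(pitch) Rx(roll)).
In Python, from station import arm, vision, spotter gives the robot as it stands. The module is installed in compiled form; this text tells all that it offers.
- The arm moves only by the tool play_rows, never from a script. Its argument "series" is text: rows parted by semicolons, each of 7 numbers parted by spaces: the shift along the world's x, y, z in cm, then the turn, a rotation vector about the world's x, y, z in rad, then the opening, from -1 (shut) to 1 (fully open). A call has 1 to 8 rows; each row is the pose to reach, as a shift and turn from the pose commanded when the call began; what a row does not reach only later rows make up. A row lasts 1/10 s, in which the tool goes at most 50 mm and 8.59 degrees, less where a joint would pass 70% of its speed; a pose out of reach is approached as far as the arm can. A call with a gripper value outside its range is refused whole. The fingers move at their own pace and stop on an object; "squeeze" is the grip in N (left out, the last holds). Time passes only in rows, so rows that repeat a pose let the fingers close. It gives the time, the measured TCP pose, the force, the opening and the grip force at its end, in the units of the state.
- arm.get_state(): the state, without advancing time (a new reading comes with each control period).
- vision.snapshot(name): name is "scene" or "top" or "wrist"; returns (picture, depth): 400x640x3 uint8, blue, green, red; 400x640 float32, m along the optical axis (not along the pixel's ray), 0 where there is no reading.
- vision.calibration(name): a dict with "fx", "fy", "cx", "cy" (pixels), "extrinsics" (4x4, takes a point from camera to world coordinates); the wrist camera has in their place "T_tool_cam" (4x4, takes a point from camera to tool coordinates, whose origin is the TCP and whose axes are the flange's). Camera axes: x right, y up, looking along -z (the intrinsics and any distortion apply to the point x, -y, -z); pixel columns grow to the right and rows downward; lengths in m; the calibration is good to about 2 mm. A picture is of the moment at which its call begins: read the wrist's pose just before it. calibration takes no time and is no camera call.
- arm.finish_job(): hands the job in; it is judged then, once.
Trained networks look in the newest picture that a camera, given by its name, has taken for a name from the list of things; names that differ only in an ending like _2 or _b are one class to them, and where a whole thing is asked for, a point or a joint stands for the part that bears it (a point fixed in the world has none). Each returns a list of dicts, best first, with "score" (0 to 1); they miss things now and then, are a little off and sometimes report something else, mostly with a low value. They report only what shows in the picture. A call takes as long as a camera call.
- spotter.cut_out(label, camera): "region" (400x640 bool, what is visible of it) and "box" ([left, top, width, height] in pixels, round what is visible of it).
The state is a dict: "t": time; "joint_pos": joint angles; "joint_vel": joint speeds; "joint_efforts": joint torques, N m; "tcp_pos": TCP position; "orientation": TCP orientation; "force": force on the tool from outside, world axes, zero at the start; "moment": the same for the moment, N m; "gripper_width": opening from 0.0 (shut) to 1.0 (fully open); "grip_force": force on a finger pad.
Only numpy, scipy, OpenCV 4.12 (cv2) and the standard library are available. Lean on these libraries where they do the work, as an engineer would, in place of code of your own. Each camera call takes 0.05 s, during which the arm holds its last target. There are 200 camera calls.

TASK

The circuit-board carriage with the black handle binds at some unseen spot along its guide rail: slide it gently towards the red pointer, its yellow tab pushing the pointer along, until it clearly begins to bind, and do not force it further. Then back it off so that the tab stands about 10 mm clear of the pointer, which stays where the tab pushed it and must not be touched by the robot. Finally tip the red-knobbed brake lever all the way over, away from the robot, and leave the solder spool and the tin on the slide base where they are.

Things in the scene. Friction and masses are not known exactly. Their poses are not given: they have to be found in the camera images.
- track: fixed aluminium slide base, 250 x 510 x 12 mm; origin at table height. Its +y is the way the carriage travels to the red pointer and the tight spot, +x points away from the robot, z up. In this frame (mm): dark rail 50 wide centred at x 20, top z 40; end blocks at y -200 and 220; white scale bar at x -70, top z 32; lever pivot at (20, -243, 34); small spool and tin stand at x 131.
- carriage: carriage with a green circuit board, about 0.5 kg, sliding along the track's y with about 2 N of friction and up to 250 mm of travel; axes as the track's, origin on the track's x = 0 line at table height. Plate 140 x 100 mm, top at z 52 mm; the board lies on its far side (top 67 mm, its parts up to 73 mm).
- handle (a point): grip point of the carriage's black upright handle block: 30 mm across the track, 16 mm along it, from z 52 to z 102 mm; this point is on its centre line at z 85 mm (17 mm under its top). Pinch it from above with the fingers closing along the track's y.
- tab (a point): front face of the carriage's yellow tab, the face that meets the red pointer; y of this frame is the track's y. On contact the tab and the pointer face have the same y.
- pointer: red drag pointer, 24 x 10 x 30 mm (z 33 to 63 mm), riding on the white scale bar ahead of the yellow tab; the tab pushes it with about 0.6 N and it stays where it is left. The robot must not touch it.
- pointer_face (a point): the face of the red pointer that looks at the yellow tab, at its middle; pointer gap = its y minus the tab's y along the track.
- rail: dark steel guide rail, 50 x 430 x 28 mm, fixed on the base along the track's y; origin under its middle. Hidden in it is a springy tight spot, 20 to 145 mm beyond where the tab first meets the pointer. It resists the carriage with 2.5 N at first touch and 2.5 N more per mm, on top of the friction, and pushes back. Clearly binding is 5 N or more above friction; over 15 N is forcing it.
- brake (a joint): angle of the brake lever, rad: 0 = leaning to the track's -x (as found), 1.0 = fully over to the track's +x, where it stays; turns about the track's y with very little friction (0.06 N m).
- brake_tip (a point): centre of the red ball (26 mm diameter) at the lever's end, 80 mm from its pivot; it moves in an arc in the track's x-z plane from x = -18, z = 104 through the top (z = 114) to x = 58, z = 104 mm in the track frame.
- spool_small: bystander: small solder spool with green top, 44 mm diameter, 44 mm tall, standing on the slide base behind the carriage; origin under its centre
- tip_tin: bystander: small steel tin with brass lid, 38 mm diameter, 32 mm tall, standing on the slide base; origin under its centre

How it is judged:
By the outcome, as a careful person would: the job done as asked, in the order asked, and still so for the second after the job is handed in, with the robot touching nothing.
It also fails if it takes over 59 s, if anything falls off the work surface, if the arm or the gripper's body presses on something with over 40 N, if the wrist force passes 120 N, or if a joint passes its speed limit or range.

## Working session

There is one attempt and no reset: what is moved stays moved. The work goes in short steps, Python scripts to look and compute and a tool call to move; the robot and the scene stay as the last step left them, time stands still between calls to the robot, and variables do not carry over. Pictures are saved under pics/ and viewed, at most 10 in all, crops included, and the job is handed in when it is done.

Besides the shell and the picture viewer there is one more tool, called as name(argument=value, ...) on one line, values as JSON. play_rows: Moves the arm, as the interface text tells. Its arguments: {"type":"object","properties":{"series":{"type":"string"},"squeeze":{"type":"number"}},"required":["series"]}

```bash
mkdir -p pics; cat > h.py <<'E'
import numpy as np, cv2
from station import arm, vision, spotter
def cloud(name,depth,T=None):
    c=vision.calibration(name)
    v,u=np.mgrid[0:400,0:640]
    p=np.stack([(u-c["cx"])/c["fx"]*depth,-(v-c["cy"])/c["fy"]*depth,-depth],-1)
    E=np.array(c["extrinsics"]) if T is None else T@np.array(c["T_tool_cam"])
    return p@E[:3,:3].T+E[:3,3]
E
python3 - <<'E'
from h import *
s=arm.get_state();print(s, arm.tip_extent)
for n in("top","scene"):
    im,d=vision.snapshot(n);cv2.imwrite(f"pics/{n}0.png",im)
    P=cloud(n,d);np.savez(f"{n}0.npz",im=im,P=P,d=d)
    print(n,{k:v for k,v in vision.calibration(n).items()})
    for l in["track","carriage","handle","tab","pointer","rail","brake","brake_tip","spool_small","tip_tin"]:
        for r in spotter.cut_out(l,n)[:2]:
            q=P[r["region"]&(d>0)]
            print(n,l,round(r["score"],2),r["box"],np.median(q,0).round(3) if len(q) else None,q[:,2].max().round(3) if len(q) else'')
E
```

```text
{'t': 0.0, 'joint_pos': array([ 1.17491440e+00,  8.79422002e-02,  1.37221799e+00, -9.26871721e-06,
        1.68362040e+00, -1.03089310e-01]), 'joint_vel': array([ 1.01611955e-04,  1.97874801e-03,  6.91603415e-05,  1.21022033e-03,
       -1.78153709e-03, -1.17478837e-03]), 'joint_efforts': array([ 3.97189960e-04, -3.40175271e+01, -3.02432477e+01,  7.18603539e-02,
        3.26584722e-02, -1.86419079e-04]), 'tcp_pos': array([0.15854404, 0.5261074 , 0.21532956]), 'orientation': array([-3.13941539e+00, -2.15989908e-04,  2.84879877e+00]), 'force': array([-0.45064301, -0.20372823,  0.40609095]), 'moment': array([ 0.00793885,  0.00417032, -0.03321826]), 'grip_force': 0.0, 'gripper_width': 1.0042677047236108} 0.011
top {'fx': 403.6929143606573, 'fy': 403.6929143606573, 'cx': 317.90139949323435, 'cy': 206.23225543056137, 'extrinsics': array([[-0.01148855,  0.9871971 , -0.15909087,  0.43182686],
       [-0.99967996, -0.01492551, -0.02042574,  0.00970518],
       [-0.02253874,  0.15880529,  0.98705262,  0.89839102],
       [ 0.        ,  0.        ,  0.        ,  1.        ]])}
top track 0.58 [2
[... 1249 characters left out ...]
66.1, 55.4] [ 0.52  -0.137  0.064] 0.107
scene handle 0.77 [229.8, 160.5, 62.5, 54.9] [ 0.518 -0.137  0.063] 0.107
scene tab 0.88 [231.0, 162.0, 65.4, 55.6] [ 0.517 -0.137  0.064] 0.107
scene pointer 0.48 [307.2, 167.7, 5.5, 13.3] [ 0.422 -0.043  0.058] 0.066
scene rail 0.64 [233.2, 178.2, 161.2, 73.5] [0.515 0.053 0.04 ] 0.047
scene brake 0.63 [219.1, 145.5, 9.4, 28.3] [ 0.479 -0.256  0.101] 0.119
scene brake_tip 0.5 [216.1, 145.2, 12.9, 31.0] [ 0.478 -0.256  0.106] 0.119
scene spool_small 0.62 [289.1, 233.2, 20.4, 28.8] [0.624 0.018 0.056] 0.061
scene tip_tin 0.49 [356.9, 266.3, 19.8, 20.3] [0.623 0.178 0.044] 0.048
scene tip_tin 0.31 [228.9, 164.2, 67.2, 50.1] [ 0.519 -0.137  0.063] 0.107
```

```bash
python3 - <<'E'
from h import *
a=np.load("top0.npz");P=a["P"];im=a["im"]
cv2.imwrite("pics/tc.png",cv2.resize(im[160:300,215:485],None,fx=2.9,fy=2.9,interpolation=cv2.INTER_CUBIC))
vision.snapshot("top");r=spotter.cut_out("rail","top")[0]["region"]
q=P[r&(abs(P[...,2]-.04)<.008)]
ys=np.arange(-.08,.2,.02);c=[[y,(q[abs(q[:,1]-y)<.01,0].min()+q[abs(q[:,1]-y)<.01,0].max())/2] for y in ys if (abs(q[:,1]-y)<.01).sum()>5]
c=np.array(c);print(np.polyfit(c[:,0],c[:,1],1), c.round(4).tolist())
z=P[...,2]
h=P[(z>.092)&(z<.11)&(abs(P[...,1]+.138)<.07)&(abs(P[...,0]-.5)<.09)]
print("handle",len(h),h.min(0),h.max(0),h.mean(0))
for nm in("top","scene"):
    b=np.load(nm+"0.npz");hsv=cv2.cvtColor(b["im"],cv2.COLOR_BGR2HSV);Q=b["P"]
    red=((hsv[...,0]<8)|(hsv[...,0]>172))&(hsv[...,1]>130)&(hsv[...,2]>60)
    yel=(abs(hsv[...,0].astype(int)-27)<7)&(hsv[...,1]>120)&(hsv[...,2]>80)
    for k,m in(("red",red),("yel",yel)):
        n,l,st,ce=cv2.connectedComponentsWithStats(m.astype(np.uint8))
        for i in range(1,n):
            if st[i,4]>6:
                q=Q[l==i];print(nm,k,st[i],np.median(q,0).round(3),q.min(0).round(3),q.max(0).round(3))
E
```

```text
[-0.00177907  0.50607322] [[-0.08, 0.5061], [-0.06, 0.5064], [-0.04, 0.5065], [-0.02, 0.5056], [0.0, 0.506], [0.02, 0.5063], [0.04, 0.5056], [0.06, 0.5057], [0.08, 0.5061], [0.1, 0.5064], [0.12, 0.5053], [0.14, 0.5057], [0.16, 0.506], [0.18, 0.5061], [0.2, 0.5055]]
handle 128 [ 0.46133557 -0.15202491  0.09208305] [ 0.490889   -0.13547833  0.10309392] [ 0.47583865 -0.14297937  0.09943935]
top red [460 245  12  12 116] [ 0.469 -0.256  0.112] [ 0.458 -0.306 -0.001] [ 0.481 -0.247  0.117]
top red [352 274   4  10  40] [ 0.416 -0.044  0.062] [ 0.407 -0.047  0.059] [ 0.426 -0.041  0.065]
top yel [378 267   5  21  85] [ 0.417 -0.099  0.05 ] [ 0.398 -0.103  0.046] [ 0.439 -0.094  0.054]
scene red [557 141  12  10  89] [0.052 0.557 0.045] [0.038 0.546 0.023] [0.059 0.573 0.056]
scene red [218 144  11  11  80] [ 0.473 -0.254  0.113] [ 0.461 -0.269  0.098] [ 0.483 -0.246  0.119]
scene red [307 168   7  13  61] [ 0.423 -0.043  0.06 ] [ 0.406 -0.05   0.037] [ 0.43  -0.04   0.066]
scene yel [201   0  29  17 360] [-0.102 -0.612  0.098] [-0.141 -0.669  0.065] [0.968 0.186 0.807]
scene yel [232  13  28  23 385] [-0.132 -0.52   0.04 ] [-0.187 -0.574  0.   ] [-0.111 -0.485  0.064]
scene yel [286 162  10  15  66] [ 0.42  -0.098  0.053] [ 0.399 -0.105  0.042] [ 0.445 -0.094  0.055]
```

View pics/tc.png

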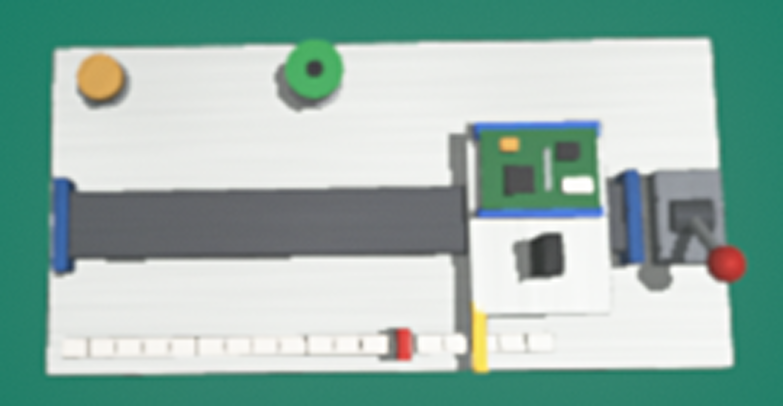

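The picture shows the handle at (545,255), the tab at (480,335), the pointer at (403,344) and the ball at (727,264). The track is aligned with the world axes, with its origin near (0.486, -0.012). The tab gap is about 45 mm.

play_rows(series="31.7 -67 0 0 0 0.293 1;31.7 -67 0 0 0 0.293 1;31.7 -67 0 0 0 0.293 1;31.7 -67 0 0 0 0.293 1;31.7 -67 0 0 0 0.293 1;31.7 -67 0 0 0 0.293 1;31.7 -67 0 0 0 0.293 1;31.7 -67 0 0 0 0.293 1")

```text
t: 2.0
tcp_pos: [0.3293, 0.1652, 0.2169]
orientation: [3.141, 0.002, -3.141]
force: [1.5, 0.6, 1.0]
gripper_width: 0.999
grip_force: 0.0
```

play_rows(series="14.6 -30.9 0 0 0 0 1;14.6 -30.9 0 0 0 0 1;14.6 -30.9 0 0 0 0 1;14.6 -30.9 0 0 0 0 1;14.6 -30.9 0 0 0 0 1;14.6 -30.9 0 0 0 0 1;14.6 -30.9 0 0 0 0 1;14.6 -30.9 0 0 0 0 1")

```text
t: 2.8
tcp_pos: [0.4759, -0.1462, 0.2153]
orientation: [-3.141, -0.001, 3.136]
force: [0.5, -0.1, 0.1]
gripper_width: 1.001
grip_force: 0.0
```

```bash
cat > w.py <<'E'
from h import *
from scipy.spatial.transform import Rotation as Ro
import sys
s=arm.get_state();T=np.eye(4);T[:3,:3]=Ro.from_euler("xyz",s["orientation"]).as_matrix();T[:3,3]=s["tcp_pos"]
im,d=vision.snapshot("wrist");P=cloud("wrist",d,T)
cv2.imwrite(f"pics/{sys.argv[1]}.png",im);np.savez(sys.argv[1]+".npz",im=im,P=P,d=d)
print(s["t"],s["tcp_pos"].round(4),s["orientation"].round(4),s["force"].round(2))
hsv=cv2.cvtColor(im,cv2.COLOR_BGR2HSV)
red=((hsv[...,0]<8)|(hsv[...,0]>172))&(hsv[...,1]>130)&(hsv[...,2]>60)
yel=(abs(hsv[...,0].astype(int)-27)<7)&(hsv[...,1]>120)&(hsv[...,2]>80)
for k,m in(("red",red),("yel",yel),("hi",(P[...,2]>.09)&(P[...,2]<.112)&(d>0))):
    n,l,st,_=cv2.connectedComponentsWithStats(m.astype(np.uint8))
    for i in range(1,n):
        if st[i,4]>80:
            q=P[(l==i)&(d>0)]
            if len(q):print(k,st[i],np.median(q,0).round(4),np.percentile(q,2,0).round(4),np.percentile(q,98,0).round(4))
E
python3 w.py w1
```

```text
2.8 [ 0.4759 -0.1462  0.2153] [-3.1408e+00 -1.5000e-03  3.1362e+00] [ 0.49 -0.14  0.1 ]
red [407 114  18  26 406] [ 0.415  -0.0503  0.0616] [ 0.404  -0.0522  0.0382] [ 0.4261 -0.043   0.0637]
red [172 175  31  29 715] [ 0.465  -0.2569  0.1125] [ 0.455  -0.2691  0.103 ] [ 0.477  -0.2479  0.1168]
yel [355 107  13  50 436] [ 0.4162 -0.1015  0.0516] [ 0.396  -0.1064  0.0496] [ 0.4401 -0.0968  0.0531]
yel [ 85 271  44  67 646] [ 0.4474 -0.1943  0.3188] [ 0.4429 -0.1954  0.3096] [ 0.4566 -0.1935  0.323 ]
yel [506 271  42  67 613] [ 0.4487 -0.0988  0.3191] [ 0.4434 -0.0997  0.3102] [ 0.4572 -0.0978  0.3228]
yel [289 362 109   6 422] [ 0.456  -0.1413  0.3285] [ 0.4551 -0.1515  0.327 ] [ 0.4567 -0.1313  0.3296]
hi [172 175  31  29 314] [ 0.462  -0.2523  0.1089] [ 0.4545 -0.2692  0.1013] [ 0.478  -0.2477  0.1119]
hi [308 178  18  35 581] [ 0.4734 -0.1463  0.1012] [ 0.4603 -0.1539  0.0944] [ 0.489  -0.1391  0.1028]
```

View pics/w1.png

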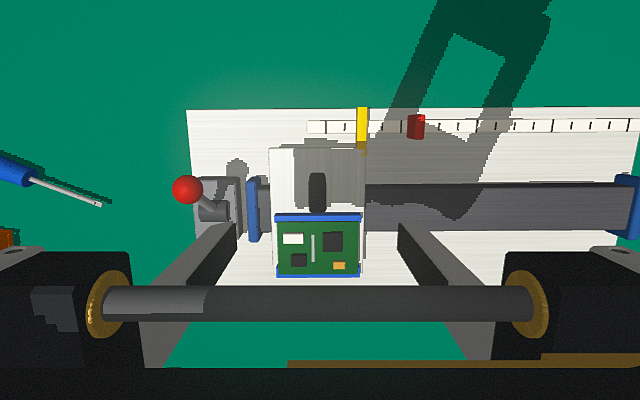

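The handle is at (317,192) and sits centrally between the fingers. I'll descend, then close.

play_rows(series="0 0 -4 0 0 0 1;0 0 -8 0 0 0 1;0 0 -11 0 0 0 1;0 0 -13 0 0 0 1;0 0 -14 0 0 0 1;0 0 -14 0 0 0 1")

```text
t: 3.45
tcp_pos: [0.4739, -0.1406, 0.0755]
orientation: [3.14, -0.002, -3.14]
force: [0.2, 1.0, -0.2]
gripper_width: 1.004
grip_force: 0.0
```

play_rows(series="0 0 0 0 0 0 -1;0 0 0 0 0 0 -1;0 0 0 0 0 0 -1;0 0 0 0 0 0 -1;0 0 0 0 0 0 -1;0 0 0 0 0 0 -1;0 0 0 0 0 0 -1;0 0 0 0 0 0 -1", squeeze=10)

```text
t: 4.25
tcp_pos: [0.4749, -0.142, 0.0765]
orientation: [3.141, -0.0, -3.141]
force: [0.3, -0.3, 0.3]
gripper_width: 0.354
grip_force: 0.0
```

play_rows(series="0 0 0 0 0 0 -1;0 0 0 0 0 0 -1;0 0 0 0 0 0 -1;0 0 0 0 0 0 -1;0 0 0 0 0 0 -1", squeeze=10)

```text
t: 4.75
tcp_pos: [0.4749, -0.1423, 0.0765]
orientation: [-3.141, -0.0, -3.141]
force: [-0.4, -2.0, -1.5]
gripper_width: 0.171
grip_force: 10.0
```

```bash
python3 w.py w2
```

```text
4.75 [ 0.4749 -0.1423  0.0765] [-3.1412e+00 -1.0000e-04 -3.1414e+00] [-0.43 -1.98 -1.48]
red [ 459  112   42   44 1579] [ 0.4147 -0.0514  0.0602] [ 0.4037 -0.0525  0.0364] [ 0.4262 -0.0431  0.0637]
red [  28  224   69   56 2521] [ 0.4628 -0.2531  0.1102] [ 0.4545 -0.2648  0.0993] [ 0.4763 -0.2476  0.1159]
yel [ 380   98   24   86 1461] [ 0.4159 -0.0988  0.0514] [ 0.3964 -0.103   0.043 ] [ 0.4381 -0.0932  0.0528]
hi [  27  224   70   56 1679] [ 0.4613 -0.2514  0.1077] [ 0.4544 -0.2654  0.098 ] [ 0.477  -0.2476  0.1118]
hi [ 272  227   90   59 2845] [ 0.4656 -0.1425  0.1012] [ 0.4601 -0.1611  0.0913] [ 0.4848 -0.1245  0.1106]
```

play_rows(series="0 1 0 0 0 0 -1;0 2 0 0 0 0 -1;0 3 0 0 0 0 -1;0 3.7 0 0 0 0 -1;0 4.2 0 0 0 0 -1;0 4.7 0 0 0 0 -1;0 5.2 0 0 0 0 -1;0 5.6 0 0 0 0 -1")

```text
t: 5.6
tcp_pos: [0.4749, -0.0857, 0.0765]
orientation: [-3.142, -0.0, -3.141]
force: [-1.1, -3.1, -1.8]
gripper_width: 0.172
grip_force: 10.0
```

play_rows(series="0 0.1 0 0 0 0 -1;0 0.2 0 0 0 0 -1;0 0.3 0 0 0 0 -1;0 0.4 0 0 0 0 -1;0 0.4 0 0 0 0 -1")

```text
t: 6.1
tcp_pos: [0.4749, -0.0819, 0.0765]
orientation: [3.141, -0.0, -3.141]
force: [-0.8, -1.7, -2.5]
gripper_width: 0.167
grip_force: 10.0
```

play_rows(series="0 0.1 0 0 0 0 -1;0 0.2 0 0 0 0 -1;0 0.3 0 0 0 0 -1;0 0.4 0 0 0 0 -1")

```text
t: 6.5
tcp_pos: [0.4749, -0.0779, 0.0765]
orientation: [3.141, -0.0, -3.141]
force: [-0.3, -2.0, -1.6]
gripper_width: 0.169
grip_force: 10.0
```

play_rows(series="0 0.1 0 0 0 0 -1;0 0.2 0 0 0 0 -1;0 0.3 0 0 0 0 -1;0 0.4 0 0 0 0 -1")

```text
t: 6.9
tcp_pos: [0.4749, -0.0739, 0.0765]
orientation: [3.141, -0.0, -3.141]
force: [-0.2, -2.1, -2.2]
gripper_width: 0.167
grip_force: 10.0
```

play_rows(series="0 0.1 0 0 0 0 -1;0 0.2 0 0 0 0 -1;0 0.3 0 0 0 0 -1;0 0.4 0 0 0 0 -1")

```text
t: 7.3
tcp_pos: [0.4749, -0.0699, 0.0765]
orientation: [3.141, -0.0, -3.141]
force: [-0.9, -2.1, -2.9]
gripper_width: 0.168
grip_force: 10.0
```

play_rows(series="0 0.1 0 0 0 0 -1;0 0.2 0 0 0 0 -1;0 0.3 0 0 0 0 -1;0 0.4 0 0 0 0 -1")

```text
t: 7.7
tcp_pos: [0.4749, -0.0659, 0.0765]
orientation: [3.141, -0.0, -3.141]
force: [-0.7, -2.1, -3.1]
gripper_width: 0.168
grip_force: 10.0
```

play_rows(series="0 0.1 0 0 0 0 -1;0 0.2 0 0 0 0 -1;0 0.3 0 0 0 0 -1;0 0.4 0 0 0 0 -1")

```text
t: 8.1
tcp_pos: [0.4749, -0.0619, 0.0765]
orientation: [3.141, -0.0, -3.141]
force: [-1.2, -2.2, -3.2]
gripper_width: 0.168
grip_force: 10.0
```

play_rows(series="0 0.1 0 0 0 0 -1;0 0.2 0 0 0 0 -1;0 0.3 0 0 0 0 -1;0 0.4 0 0 0 0 -1")

```text
t: 8.5
tcp_pos: [0.4749, -0.0579, 0.0765]
orientation: [3.141, -0.0, -3.141]
force: [-1.4, -3.4, -2.1]
gripper_width: 0.168
grip_force: 10.0
```

play_rows(series="0 0.1 0 0 0 0 -1;0 0.2 0 0 0 0 -1;0 0.3 0 0 0 0 -1")

```text
t: 8.8
tcp_pos: [0.4749, -0.055, 0.0765]
orientation: [3.141, -0.0, -3.141]
force: [-2.0, -3.5, -2.3]
gripper_width: 0.169
grip_force: 10.0
```

play_rows(series="0 0.1 0 0 0 0 -1;0 0.2 0 0 0 0 -1;0 0.3 0 0 0 0 -1;0 0.4 0 0 0 0 -1")

```text
t: 9.2
tcp_pos: [0.4749, -0.0509, 0.0765]
orientation: [3.141, -0.0, -3.141]
force: [-1.2, -2.3, -3.0]
gripper_width: 0.171
grip_force: 10.0
```

play_rows(series="0 0.1 0 0 0 0 -1;0 0.2 0 0 0 0 -1;0 0.3 0 0 0 0 -1;0 0.4 0 0 0 0 -1")

```text
t: 9.6
tcp_pos: [0.4749, -0.0469, 0.0765]
orientation: [3.141, -0.0, -3.141]
force: [-2.1, -2.3, -3.0]
gripper_width: 0.169
grip_force: 10.0
```

play_rows(series="0 0.1 0 0 0 0 -1;0 0.2 0 0 0 0 -1;0 0.3 0 0 0 0 -1;0 0.4 0 0 0 0 -1")

```text
t: 10.0
tcp_pos: [0.4749, -0.0429, 0.0765]
orientation: [3.141, -0.0, -3.141]
force: [-2.8, -2.6, -3.3]
gripper_width: 0.17
grip_force: 10.0
```

play_rows(series="0 0.1 0 0 0 0 -1;0 0.2 0 0 0 0 -1;0 0.3 0 0 0 0 -1;0 0.4 0 0 0 0 -1")

```text
t: 10.4
tcp_pos: [0.4749, -0.0389, 0.0765]
orientation: [3.141, -0.0, -3.141]
force: [-2.3, -2.4, -2.6]
gripper_width: 0.171
grip_force: 10.0
```

play_rows(series="0 0.1 0 0 0 0 -1;0 0.2 0 0 0 0 -1;0 0.3 0 0 0 0 -1;0 0.4 0 0 0 0 -1")

```text
t: 10.8
tcp_pos: [0.4748, -0.0349, 0.0765]
orientation: [3.141, -0.0, -3.141]
force: [-2.9, -2.6, -3.9]
gripper_width: 0.173
grip_force: 10.0
```

play_rows(series="0 0.1 0 0 0 0 -1;0 0.2 0 0 0 0 -1;0 0.3 0 0 0 0 -1;0 0.4 0 0 0 0 -1")

```text
t: 11.2
tcp_pos: [0.4749, -0.0309, 0.0765]
orientation: [3.141, -0.0, -3.141]
force: [-4.5, -3.3, -3.3]
gripper_width: 0.171
grip_force: 10.0
```

play_rows(series="-0.01 0.1 0 0 0 0 -1;-0.02 0.2 0 0 0 0 -1;-0.03 0.3 0 0 0 0 -1;-0.03 0.4 0 0 0 0 -1")

```text
t: 11.6
tcp_pos: [0.4748, -0.0269, 0.0765]
orientation: [3.141, 0.0, -3.141]
force: [-1.8, -3.1, -5.5]
gripper_width: 0.169
grip_force: 10.0
```

play_rows(series="-0.005 0.1 -0.01 0 0 0 -1;-0.01 0.2 -0.02 0 0 0 -1;-0.01 0.3 -0.02 0 0 0 -1;-0.01 0.4 -0.02 0 0 0 -1")

```text
t: 12.0
tcp_pos: [0.4748, -0.023, 0.0765]
orientation: [3.142, 0.001, -3.141]
force: [-0.4, -3.1, -3.2]
gripper_width: 0.172
grip_force: 10.0
```

play_rows(series="-0.002 0.1 -0.01 0 0 0 -1;-0.005 0.2 -0.01 0 0 0 -1;-0.01 0.3 -0.01 0 0 0 -1;-0.01 0.4 -0.01 0 0 0 -1")

```text
t: 12.4
tcp_pos: [0.4748, -0.0189, 0.0765]
orientation: [3.142, 0.001, -3.141]
force: [-1.0, -2.9, -3.0]
gripper_width: 0.172
grip_force: 10.0
```

play_rows(series="-0.002 0.1 0 0 0 0 -1;-0.005 0.2 0 0 0 0 -1;-0.01 0.3 0 0 0 0 -1;-0.01 0.4 0 0 0 0 -1")

```text
t: 12.8
tcp_pos: [0.4748, -0.015, 0.0764]
orientation: [3.142, 0.001, -3.141]
force: [0.5, -3.5, -2.6]
gripper_width: 0.17
grip_force: 10.0
```

play_rows(series="0 0.1 0 0 0 0 -1;0 0.2 0 0 0 0 -1;0 0.3 0 0 0 0 -1;0 0.4 0 0 0 0 -1")

```text
t: 13.2
tcp_pos: [0.4748, -0.011, 0.0765]
orientation: [3.142, 0.001, -3.141]
force: [2.5, -2.7, -1.4]
gripper_width: 0.175
grip_force: 10.0
```

play_rows(series="0.005 0.1 0 0 0 0 -1;0.01 0.2 0 0 0 0 -1;0.01 0.3 0 0 0 0 -1;0.01 0.4 0 0 0 0 -1")

```text
t: 13.6
tcp_pos: [0.4748, -0.007, 0.0765]
orientation: [3.142, 0.001, -3.141]
force: [1.8, -2.9, -1.5]
gripper_width: 0.171
grip_force: 10.0
```

play_rows(series="0 0.1 0 0 0 0 -1;0 0.2 0 0 0 0 -1;0 0.3 0 0 0 0 -1;0 0.4 0 0 0 0 -1")

```text
t: 14.0
tcp_pos: [0.4748, -0.003, 0.0765]
orientation: [3.142, 0.001, -3.141]
force: [2.5, -1.9, -1.2]
gripper_width: 0.167
grip_force: 10.0
```

play_rows(series="0 0.1 0 0 0 0 -1;0 0.2 0 0 0 0 -1;0 0.3 0 0 0 0 -1;0 0.4 0 0 0 0 -1")

```text
t: 14.4
tcp_pos: [0.4748, 0.0011, 0.0765]
orientation: [3.142, 0.001, -3.141]
force: [3.2, -2.9, -1.1]
gripper_width: 0.168
grip_force: 10.0
```

play_rows(series="0.01 0.1 0 0 0 0 -1;0.02 0.2 0 0 0 0 -1;0.02 0.3 0 0 0 0 -1;0.02 0.4 0 0 0 0 -1")

```text
t: 14.8
tcp_pos: [0.4748, 0.005, 0.0765]
orientation: [3.142, 0.0, -3.141]
force: [1.2, -2.7, 1.5]
gripper_width: 0.17
grip_force: 10.0
```

play_rows(series="0 0.1 0 0 0 0 -1;0 0.2 0 0 0 0 -1;0 0.3 0 0 0 0 -1;0 0.4 0 0 0 0 -1")

```text
t: 15.2
tcp_pos: [0.4748, 0.009, 0.0764]
orientation: [3.142, 0.0, -3.141]
force: [2.3, -2.4, 2.4]
gripper_width: 0.17
grip_force: 10.0
```

play_rows(series="0 0.1 0.01 0 0 0 -1;0 0.2 0.02 0 0 0 -1;0 0.3 0.02 0 0 0 -1;0 0.4 0.02 0 0 0 -1")

```text
t: 15.6
tcp_pos: [0.4748, 0.0121, 0.0765]
orientation: [-3.14, 0.0, 3.142]
force: [2.0, -7.8, 1.9]
gripper_width: 0.17
grip_force: 10.0
```

play_rows(series="0 0.08 0 0 0 0 -1;0 0.15 0 0 0 0 -1;0 0.15 0 0 0 0 -1")

```text
t: 15.9
tcp_pos: [0.4747, 0.0128, 0.0764]
orientation: [-3.138, 0.0, 3.141]
force: [2.3, -7.4, 1.4]
gripper_width: 0.169
grip_force: 10.0
```

play_rows(series="0 0.05 0 0 0 0 -1;0 0.1 0 0 0 0 -1")

```text
t: 16.1
tcp_pos: [0.4748, 0.0133, 0.0764]
orientation: [-3.137, 0.0, 3.141]
force: [2.4, -10.2, 2.1]
gripper_width: 0.171
grip_force: 10.0
```

play_rows(series="0 -0.2 0 0 0 0 -1;0 -0.4 0 0 0 0 -1;0 -0.6 0 0 0 0 -1;0 -0.8 0 0 0 0 -1;0 -1.0 0 0 0 0 -1;0 -1.15 0 0 0 0 -1;0 -1.15 0 0 0 0 -1")

```text
t: 16.8
tcp_pos: [0.4748, 0.0041, 0.0764]
orientation: [3.141, 0.0, -3.141]
force: [2.5, 0.9, 1.6]
gripper_width: 0.17
grip_force: 10.0
```

```bash
python3 w.py w3
```

```text
16.8 [0.4748 0.0041 0.0764] [ 3.1410e+00  2.0000e-04 -3.1415e+00] [2.47 0.91 1.65]
red [ 409  112   34   44 1281] [0.4145 0.0639 0.0616] [0.4037 0.0623 0.0367] [0.426  0.0717 0.0638]
yel [ 380   98   24   86 1622] [0.4173 0.0477 0.0514] [0.3959 0.0434 0.0422] [0.4426 0.0532 0.0529]
hi [ 272  228   90   58 2853] [0.4654 0.0038 0.1012] [ 0.46   -0.0147  0.091 ] [0.4846 0.0219 0.1107]
```

View pics/w3.png

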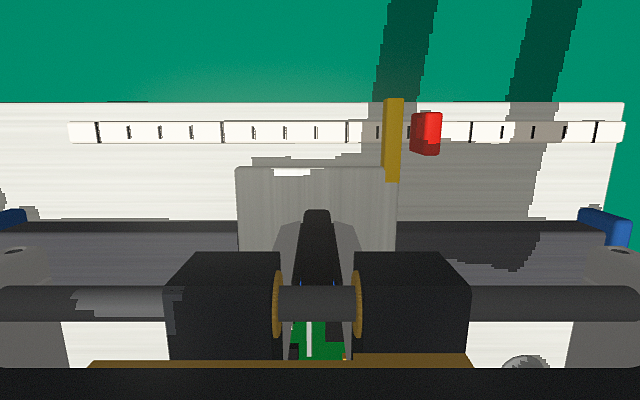

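The tab is at (394,140) and the pointer at (425,133). Vision and odometry both put the gap at about 9.2 mm, so I'll go back 0.8 mm, then release and rise.

play_rows(series="0 -0.04 0 0 0 0 -1;0 -0.08 0 0 0 0 -1;0 -0.08 0 0 0 0 -1;0 -0.08 0 0 0 0 0;0 -0.08 0 0 0 0 0;0 -0.08 0 0 0 0 0;0 -0.08 0 0 0 0 0;0 -0.08 0 0 0 0 0")

```text
t: 17.65
tcp_pos: [0.4743, 0.0031, 0.0762]
orientation: [-3.142, -0.001, -3.142]
force: [-0.0, -1.2, -0.2]
gripper_width: 0.5
grip_force: 0.0
```

play_rows(series="0 0 2 0 0 0 0;0 0 6 0 0 0 0;0 0 10 0 0 0 0;0 0 12 0 0 0 0;0 0 12 0 0 0 0")

```text
t: 18.15
tcp_pos: [0.4767, 0.0029, 0.2005]
orientation: [-3.141, 0.008, -3.141]
force: [-0.5, 0.1, 0.8]
gripper_width: 0.499
grip_force: 0.0
```

```bash
python3 w.py w4; python3 - <<'E'
from h import *
im,d=vision.snapshot("wrist")
for l in("tab","pointer","pointer_face"):
    for r in spotter.cut_out(l,"wrist")[:2]: print(l,r["score"],r["box"])
E
```

```text
18.15 [0.4767 0.0029 0.2005] [-3.1406  0.0079 -3.1414] [-0.48  0.08  0.8 ]
red [377 112  17  27 389] [0.4148 0.0653 0.0619] [0.4037 0.0625 0.0391] [0.4258 0.0719 0.0638]
red [  0 175  23  31 558] [ 0.4664 -0.2505  0.1073] [ 0.4554 -0.2565  0.0975] [ 0.4778 -0.2471  0.1135]
yel [358 104  13  52 541] [0.4178 0.0474 0.0516] [0.3964 0.0427 0.0468] [0.4427 0.0524 0.053 ]
yel [417 313  19  25 142] [0.4524 0.0268 0.3058] [0.4488 0.0263 0.2996] [0.457  0.0276 0.308 ]
yel [198 318  19  20 113] [ 0.4541 -0.0218  0.3048] [ 0.4499 -0.0226  0.3006] [ 0.457  -0.0213  0.308 ]
yel [251 362  29   6  90] [ 0.4556 -0.0071  0.3134] [ 0.4548 -0.0101  0.3118] [ 0.4567 -0.0049  0.3146]
yel [281 362 114   6 384] [0.4557 0.0057 0.3133] [ 0.4546 -0.0041  0.3122] [0.4566 0.0172 0.3148]
hi [  0 175  25  31 534] [ 0.4665 -0.2504  0.1064] [ 0.4554 -0.258   0.0913] [ 0.4788 -0.2471  0.1117]
hi [308 179  19  36 660] [0.4734 0.0028 0.1012] [ 0.4601 -0.0049  0.0938] [0.4884 0.0104 0.1027]
tab 0.84 [267.3, 105.8, 104.4, 183.3]
pointer 0.67 [379.0, 113.1, 13.2, 28.2]
pointer_face 0.85 [381.9, 116.8, 15.0, 25.4]
```

The gap is now 10.1 mm. Next is the lever.

play_rows(series="-4.5 -5 0 0 0 0 -1;-4.5 -10 0 0 0 0 -1;-4.5 -15 0 0 0 0 -1;-4.5 -20 0 0 0 0 -1;-4.5 -24 0 0 0 0 -1;-4.5 -25.9 0 0 0 0 -1;-4.5 -25.9 0 0 0 0 -1;-4.5 -25.9 0 0 0 0 -1")

```text
t: 19.2
tcp_pos: [0.429, -0.2553, 0.1948]
orientation: [3.139, -0.002, 3.141]
force: [0.5, -0.1, -0.4]
gripper_width: 0.006
grip_force: 0.0
```

play_rows(series="0 0 -3 0 0 0 -1;0 0 -6 0 0 0 -1;0 0 -8 0 0 0 -1;0 0 -9.5 0 0 0 -1;0 0 -9.5 0 0 0 -1;0 0 -9.5 0 0 0 -1")

```text
t: 19.8
tcp_pos: [0.4298, -0.2545, 0.1015]
orientation: [3.141, -0.0, -3.14]
force: [0.2, 0.2, 1.2]
gripper_width: 0.006
grip_force: 0.0
```

```bash
python3 w.py w5
```

```text
19.8 [ 0.4298 -0.2545  0.1015] [ 3.1409e+00 -3.0000e-04 -3.1395e+00] [0.19 0.24 1.15]
yel [193 360  37   8 103] [ 0.4098 -0.2761  0.2144] [ 0.4088 -0.2795  0.213 ] [ 0.4108 -0.2725  0.2156]
hi [293 221  48  16 494] [ 0.4191 -0.2552  0.1034] [ 0.4186 -0.2665  0.0919] [ 0.4207 -0.2436  0.1117]
```

View pics/w5.png

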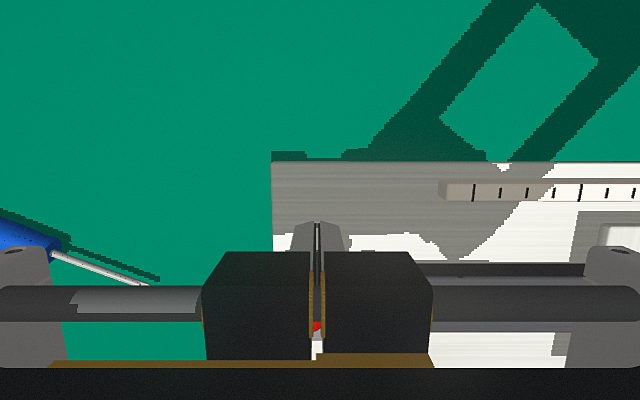

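The closed fingers stand on the robot's side of the ball, which shows red through the gap at (316,327). I'll push towards +x.

play_rows(series="1 0 0 0 0 0 -1;2.2 0 0 0 0 0 -1;3.4 0 0 0 0 0 -1;4.6 0 0 0 0 0 -1;5.8 0 0 0 0 0 -1;7 0 0 0 0 0 -1;8 0 0 0 0 0 -1;8.6 0 0 0 0 0 -1")

```text
t: 20.65
tcp_pos: [0.5165, -0.2556, 0.1007]
orientation: [3.141, -0.001, -3.141]
force: [-1.2, -0.2, -1.0]
gripper_width: 0.004
grip_force: 0.5
```

play_rows(series="0.2 0 0 0 0 0 -1;0.4 0 0 0 0 0 -1;0.6 0 0 0 0 0 -1;0.7 0 0 0 0 0 -1;0.8 0 0 0 0 0 -1")

```text
t: 21.15
tcp_pos: [0.5228, -0.2558, 0.1014]
orientation: [3.141, -0.002, 3.141]
force: [-4.8, 0.7, 0.9]
gripper_width: 0.006
grip_force: 2.2
```

play_rows(series="0.1 0 0 0 0 0 -1;0.2 0 0 0 0 0 -1;0.2 0 0 0 0 0 -1")

```text
t: 21.45
tcp_pos: [0.523, -0.2558, 0.1014]
orientation: [3.141, -0.006, 3.141]
force: [-9.2, 0.5, 3.4]
gripper_width: 0.008
grip_force: 4.1
```

play_rows(series="-1 0 0 0 0 0 -1;-4 0 0 0 0 0 -1;-8 0 2 0 0 0 -1;-12 0 6 0 0 0 -1;-15 0 9 0 0 0 -1;-15 0 10 0 0 0 -1")

```text
t: 22.05
tcp_pos: [0.375, -0.2572, 0.2069]
orientation: [-3.134, 0.008, 3.139]
force: [0.9, -0.8, 0.8]
gripper_width: 0.002
grip_force: 0.0
```

```bash
python3 - <<'E'
from h import *
im,d=vision.snapshot("top");P=cloud("top",d)
cv2.imwrite("pics/tf.png",cv2.resize(im[160:300,215:485],None,fx=2.9,fy=2.9,interpolation=cv2.INTER_CUBIC))
for l in("brake_tip","spool_small","tip_tin","pointer"):
    for r in spotter.cut_out(l,"top")[:1]:
        q=P[r["region"]&(d>0)];print(l,r["score"],np.median(q,0).round(4))
hsv=cv2.cvtColor(im,cv2.COLOR_BGR2HSV)
m=((hsv[...,0]<8)|(hsv[...,0]>172))&(hsv[...,1]>130)&(hsv[...,2]>60)
n,l,st,_=cv2.connectedComponentsWithStats(m.astype(np.uint8))
for i in range(1,n):
    if st[i,4]>6:print("red",st[i],np.median(P[l==i],0).round(4))
E
```

```text
brake_tip 0.63 [ 0.5373 -0.2548  0.1081]
spool_small 0.6 [0.6136 0.0158 0.0541]
tip_tin 0.63 [0.6141 0.1757 0.0417]
pointer 0.57 [0.4157 0.0694 0.0609]
red [457 206  12  12 109] [ 0.5435 -0.2561  0.112 ]
red [296 274   5  11  51] [0.4167 0.0694 0.0608]
```

View pics/tf.png

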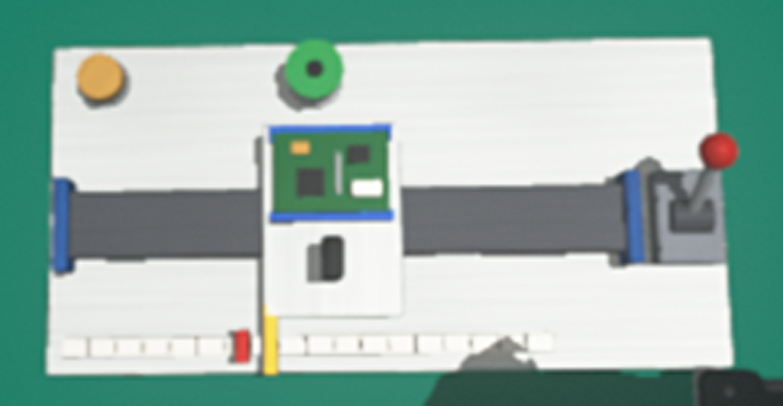

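The ball at (718,151) is fully over at x = 0.5435. The tab at (270,345) stands clear of the pointer at (241,346), and the spool and tin have not moved. The stop gave a hard contact of 9 N, so I'll hand in.

```bash
python3 -c "
from station import arm
print(arm.finish_job())"
```

```text
the job is handed in; nothing more can be done
None
```

I slid the carriage until it clearly bound (about 7.6 N above friction), backed it off to about 10 mm from the pointer, and tipped the brake lever fully over; the spool and tin stayed where they were, and the job is handed in.

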